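Pack the telegraph poles away after the show

TASK

The exhibition is over: take the loose telegraph poles off the layout and feed every one through the neck of the clear storage jar so that it lies wholly inside. Stand the filled jar upright on the floor of the empty bay of the plywood stock box, then shut the box's lid and press it down until its tongue snaps home behind the rim. Leave the coach, the signal cabin and the lorry where they are.

Things in the scene. Friction and masses are not known exactly. Their poses are not given: they have to be found in the camera images.
- pole1: model telegraph pole, 76 mm tall, 50 g, stands loose and upright on a dark steel foot (disc 26 mm across, 8 mm high); brown mast 8 mm thick; two crossarms 32 mm long (along the pole's y), 8 mm thick (x), 6 mm high, centred 55 and 68 mm up. Origin: centre of the foot's underside; z runs up the mast. All six poles are alike; 4 to 6 are present. Most of the weight is in the foot
- pole1_top (a point): top end of the mast, 76 mm above the foot's underside
- pole2: telegraph pole like pole1, same origin and axes
- pole2_top (a point): top of that pole, as pole1_top
- pole3: telegraph pole like pole1, same origin and axes
- pole3_top (a point): top of that pole, as pole1_top
- pole4: telegraph pole like pole1, same origin and axes
- pole4_top (a point): top of that pole, as pole1_top
- pole5: telegraph pole like pole1, same origin and axes
- pole5_top (a point): top of that pole, as pole1_top
- pole6: telegraph pole like pole1, same origin and axes
- pole6_top (a point): top of that pole, as pole1_top
- jar: empty clear plastic storage jar, loose, 300 g, 168 mm tall: body 118 mm across (wall 4 mm) up to 116 mm, shoulder narrowing from 116 to 134 mm, straight neck from 134 to 168 mm, 58 mm outside and 50 mm inside. The base inside is pushed up to a low cone 18 mm high, so poles dropped in lean to the side. Origin: centre of the underside, z up its axis. Full, it can be carried by the neck
- jar_rim (a point): centre of the jar's open mouth, 168 mm above its underside
- stockbox: fixed plywood stock box, 260 (its x) x 164 (its y) x 186 mm high, walls 9 mm, floor 8 mm; a cross partition 158 mm high and packed wagon boxes fill its +x end, the bay at its -x end is empty, 140 (x) x 146 (y) mm inside, open at the top. Origin: centre of the underside. Lid hinged along the top of its +y side
- jar_bay (a point): centre of the floor of the empty bay (8 mm above the stock box's underside, 51 mm from its centre towards -x)
- box_hinge (a point): middle of the lid's hinge line, on the top edge of the box's +y side (186 mm up), axes as the box; the line runs along the box's x
- boxlid (a joint): lid angle, rad: 0 shut flat on the rim, 1.57 upright, 1.95 leaning fully back; 8 mm plywood, 260 x 164 mm, 180 g; stiff hinge (0.2 N m), stays where left. A steel tongue (70 mm wide, 28 mm deep) under the middle of its free edge drops inside the box's -y wall past a sprung bead: the last 10 mm at the free edge need about 5 N, then it stays shut
- lid_edge (a point): middle of the lid's free edge, on its upper (outer) face, 164 mm from the hinge line
- coach: bystander: green railway coach 200 x 36 x 54 mm on the siding, origin centre of its underside
- cabin: bystander: cream signal cabin with a blue-green flat roof 100 x 76 mm, 90 mm tall, origin centre of its underside
- lorry: bystander: small green model lorry 100 x 34 x 46 mm, origin centre of its underside
Mind the look-alikes: they are no part of the job. What is shaped like the pole4 but blue or red is not meant.

How it is judged:
By the outcome, as a careful person would: the job done as asked, in the order asked, and still so for the second after the job is handed in, with the robot touching nothing.
Of pole1, pole2, pole3, pole4, pole5, pole6 only 4 to 6 are there at a start; the rules pass over those that are not, and their reading is None.
At some moment in a run one of pole1, pole2, pole3, pole4, pole5, pole6, jar may be knocked a few centimetres aside while the robot is not near it.
It also fails if it takes over 210 s, if anything falls off the work surface, if the arm or the gripper's body presses on something with over 40 N, if the wrist force passes 120 N, or if a joint passes its speed limit or range.

ROBOT

A 6-joint arm with a two-finger parallel gripper is mounted at the origin on the work surface. World frame = base frame: x ahead of the robot, y to its left, z up, the work surface at z = 0. Lengths are in m, angles in rad, forces in N, time in s.
With the tool pointing down it reaches from about 0.325 to 0.775 m from the base axis. Payload 5.5 kg.
Tool frame: the origin (TCP) lies between the finger pads; the fingertips stand 8 mm ahead of it and the grasp point (between the pads) lies 11 mm behind it (tcp_to_tips is the distance from the TCP to the fingertips, in m); z points along the fingers, y is the direction in which the jaws open and shut (so a half turn about z gives the same grasp; the last joint's range is limited). The gripper opens to 88 mm and grips with 3 to 60 N. Pads are 20 mm wide; open, the fingers measure 115 mm over their backs; the gripper's body (75 mm by 178 mm) begins 61 mm behind the grasp point.
Start: joints at [1.242, 0.091, 1.231, -0, 1.82, -0.057], TCP at [0.161, 0.578, 0.231] pointing down, gripper open.
Joint ranges: [-2.87, 2.87], [-0.86, 2.18], [0.17, 2.46], [-1.51, 4.65], [0.06, 2.69], [-2.65, 2.65]. Speed limits (rad/s): [2.57, 2.57, 3.01, 3.14, 3.14, 3.14].

INTERFACE

Orientations are given as a unit quaternion [w, x, y, z].
In Python, from bench import * gives the robot as it stands. Calls block until the motion is done:
- move_to(position, orientation): joint-space move of the TCP to a pose.
- move_l(position, speed=0.15, orientation=None): straight line of the TCP; orientation=None keeps the orientation; speed is the mean speed in m/s.
- movej(angles): joint-space move.
- gripper_open() and close(): open the fingers fully, or close them until they stop; the grip force is fixed at half the most.
- hold(seconds).
- inverse_kinematics(position, orientation): joint angles nearest the present ones, or None.
- state(): the state.
- get_image(name): name is "side" or "top" or "wrist"; returns a dict with "frame" (384x512x3 uint8, blue, green, red), "depth" (384x512 float32, m along the optical axis (not along the pixel's ray), 0 where there is no reading), "camera_matrix" (3x3 intrinsics, pixels), "view" (4x4, takes a point from world to camera coordinates). Camera axes: x right, y up, looking along -z (the intrinsics and any distortion apply to the point x, -y, -z); pixel columns grow to the right and rows downward; lengths in m; the calibration is good to about 2 mm. A picture is of the moment at which its call begins.
A pose or a line that the arm cannot do raises IKError and nothing moves.
- job_done(): hands the job in, once; it reports no verdict.
The state is a dict: "time": time; "joint_pos": joint angles; "dq": joint speeds; "joint_torque": joint torques, N m; "ee_pos": TCP position; "ee_rot": TCP orientation; "ft_force": force on the tool from outside, world axes, zero at the start; "moment": the same for the moment, N m; "finger_gap": finger opening in m.
Only numpy, scipy, OpenCV 4.12 (cv2) and the standard library are available. Lean on these libraries where they do the work, as an engineer would, in place of code of your own. Each camera call takes 0.05 s, during which the arm holds its last target. There are 200 camera calls.

## Working session

There is one attempt and no reset: what is moved stays moved. The work goes in short steps, each a Python script; the robot and the scene stay as the last script left them, time stands still between calls to the robot, and variables do not carry over. Pictures are saved under pics/ and viewed, about 12 in all and at most 16, crops included, and the job is handed in when it is done.

```bash
ls; mkdir -p pics; cat > h.py <<'E'
from bench import *
import numpy as np, cv2
def shot(n,save=None):
    d=get_image(n)
    if save: cv2.imwrite('pics/'+save,d['frame'])
    return d
def world(d,u,v):
    # depth point
    K=np.array(d['camera_matrix']);V=np.array(d['view']);z=d['depth'][int(v),int(u)]
    p=np.array([(u-K[0,2])*z/K[0,0],-(v-K[1,2])*z/K[1,1],-z,1])
    return (np.linalg.inv(V)@p)[:3]
def ray(d,u,v,h):
    K=np.array(d['camera_matrix']);Vi=np.linalg.inv(np.array(d['view']))
    q=Vi[:3,:3]@np.array([(u-K[0,2])/K[0,0],-(v-K[1,2])/K[1,1],-1]);c=Vi[:3,3]
    return c+q*(h-c[2])/q[2]
def cloud(d):
    K=np.array(d['camera_matrix']);Vi=np.linalg.inv(np.array(d['view']));z=d['depth']
    v,u=np.mgrid[:z.shape[0],:z.shape[1]]
    p=np.stack([(u-K[0,2])*z/K[0,0],-(v-K[1,2])*z/K[1,1],-z],-1)
    return p@Vi[:3,:3].T+Vi[:3,3]
E
python3 - <<'E'
from h import *
for n in('top','side','wrist'):
    d=shot(n,n+'0.png'); V=np.linalg.inv(np.array(d['view'])); print(n,np.array(d['camera_matrix']).round(1).tolist(),V.round(3).tolist(),[k for k in d])
s=state();print(s['ee_pos'],s['ee_rot'],s['time'])
E
```

```text
pics
top [[434.2, 0.0, 253.3], [0.0, 434.2, 194.6], [0.0, 0.0, 1.0]] [[-0.047, 0.977, -0.208, 0.346], [-0.999, -0.047, 0.005, 0.011], [-0.005, 0.208, 0.978, 1.228], [0.0, 0.0, 0.0, 1.0]] ['frame', 'depth', 'camera_matrix', 'view']
side [[366.9, 0.0, 256.7], [0.0, 366.9, 196.4], [0.0, 0.0, 1.0]] [[0.954, 0.182, -0.238, 0.314], [-0.299, 0.553, -0.778, -0.797], [-0.01, 0.813, 0.582, 0.751], [0.0, 0.0, 0.0, 1.0]] ['frame', 'depth', 'camera_matrix', 'view']
wrist [[310.4, 0.0, 255.7], [0.0, 310.4, 195.8], [0.0, 0.0, 1.0]] [[0.268, -0.926, -0.264, 0.089], [0.963, 0.257, 0.076, 0.599], [-0.003, -0.275, 0.961, 0.385], [0.0, 0.0, 0.0, 1.0]] ['frame', 'depth', 'camera_matrix', 'view']
[0.16103217 0.57778119 0.22977628] [-1.42076337e-04  1.35488209e-01  9.90778685e-01 -7.22582447e-04] 0.15
```

View pics/top0.png

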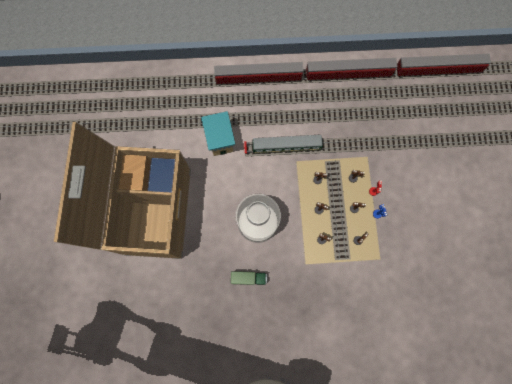

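View pics/side0.png

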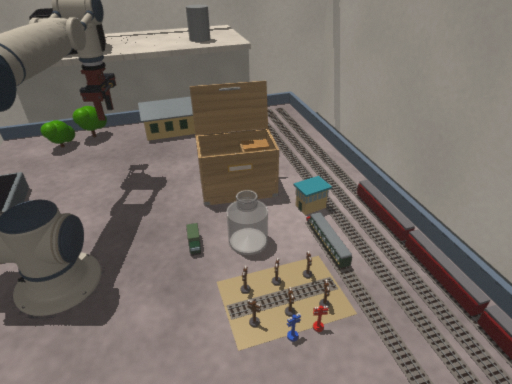

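The top view shows six brown poles on the mat around (320–361, 175–238), with red and blue decoys at (376,187) and (380,211). The jar is at (259,216), the box at (145,200) with its lid open to the left (+y), the cabin at (219,130) and the lorry at (249,278). The side view agrees. Next I'll measure.

```bash
cat >> h.py <<'E'
from scipy.spatial import cKDTree
def things(d,box,lo,hi,minpix=12):
    P=cloud(d);m=(P[...,2]>lo)&(P[...,2]<hi)&(d['depth']>0)&(P[...,0]>box[0])&(P[...,0]<box[1])&(P[...,1]>box[2])&(P[...,1]<box[3])
    n,L=cv2.connectedComponents(m.astype(np.uint8))
    return [(P[L==i],d['frame'][L==i]) for i in range(1,n) if (L==i).sum()>=minpix]
E
python3 - <<'E'
from h import *
for n in('top','side'):
    d=shot(n);P=cloud(d)
    print(n,'depth0 frac',(d['depth']==0).mean())
    for Q,c in things(d,(.2,.75,-.45,.0),.012,.09,8):
        top=Q[Q[:,2]>.048]; t=top if len(top)>3 else Q
        C=np.cov((t-t.mean(0))[:,:2].T);w,v=np.linalg.eigh(C)
        lo=Q[Q[:,2]<.03]
        print(len(Q),'top',t.mean(0).round(4),'zmax',Q[:,2].max().round(3),'low',lo.mean(0).round(4) if len(lo) else None,'axis',np.degrees(np.arctan2(v[1,1],v[0,1])).round(0),np.sqrt(w*12).round(3),'bgr',c.mean(0).round(0))
    if n=='top':
        for u,v in [(259,214),(259,200),(259,218),(259,226),(245,218),(275,215),(340,165),(145,222),(107,250),(175,256),(118,150),(180,150),(72,130),(60,240),(219,130),(250,278)]: print((u,v),world(d,u,v).round(4))
# board height
E
python3 - <<'E'
import cv2
a=cv2.imread('pics/top0.png')
l=cv2.resize(a[110:270,50:290],None,fx=3.3,fy=3.3,interpolation=cv2.INTER_CUBIC);cv2.imwrite('pics/l.png',l)
E
```

```text
top depth0 frac 0.004175821940104167
799 top [ 0.7384 -0.0976  0.0541] zmax 0.061 low [ 0.7274 -0.0958  0.0241] axis 90.0 [0.023 0.195] bgr [108. 113. 108.]
70 top [ 0.6407 -0.2847  0.0675] zmax 0.08 low [ 0.6412 -0.2843  0.0223] axis 74.0 [0.008 0.031] bgr [58. 72. 90.]
73 top [ 0.6404 -0.1825  0.0688] zmax 0.083 low [ 0.6397 -0.1816  0.0168] axis 78.0 [0.009 0.032] bgr [63. 77. 95.]
68 top [ 0.599  -0.3388  0.0671] zmax 0.079 low [ 0.5991 -0.3369  0.0213] axis 170.0 [0.008 0.033] bgr [ 67.  70. 155.]
60 top [ 0.5529 -0.1781  0.0689] zmax 0.08 low [ 0.5526 -0.1777  0.0171] axis 61.0 [0.008 0.032] bgr [ 67.  82. 101.]
60 top [ 0.5515 -0.28    0.0683] zmax 0.079 low [ 0.5503 -0.2781  0.0251] axis 77.0 [0.008 0.033] bgr [ 71.  87. 106.]
73 top [ 0.5328 -0.3432  0.0674] zmax 0.08 low [ 0.5333 -0.3418  0.0202] axis -168.0 [0.009 0.032] bgr [136.  88.  69.]
88 top [ 0.5403 -0.0132  0.0172] zmax 0.027 low [ 0.5403 -0.0132  0.0172] axis 164.0 [0.027 0.031] bgr [185. 194. 199.]
56 top [ 0.4754 -0.0257  0.071 ] zmax 0.09 low [ 0.4762 -0.028   0.0215] axis 115.0 [0.009 0.061] bgr [117. 122. 12
[... 1532 characters left out ...]
 0.4661 -0.1853  0.0664] zmax 0.076 low [ 0.4678 -0.1831  0.0215] axis 60.0 [0.008 0.033] bgr [65. 77. 92.]
97 top [ 0.6393 -0.2887  0.0669] zmax 0.077 low [ 0.6402 -0.2878  0.0213] axis 77.0 [0.008 0.034] bgr [59. 71. 87.]
95 top [ 0.5502 -0.2838  0.0665] zmax 0.077 low [ 0.551  -0.2829  0.0203] axis 82.0 [0.008 0.036] bgr [62. 75. 91.]
147 top [ 0.4604 -0.2844  0.0646] zmax 0.077 low [ 0.4603 -0.2852  0.0206] axis 136.0 [0.007 0.033] bgr [57. 68. 82.]
160 top [ 0.5983 -0.3419  0.0646] zmax 0.077 low [ 0.5976 -0.3425  0.0214] axis 167.0 [0.007 0.032] bgr [ 54.  63. 123.]
152 top [ 0.5324 -0.3463  0.0652] zmax 0.077 low [ 0.5321 -0.3469  0.0226] axis -170.0 [0.007 0.034] bgr [110.  80.  73.]
```

View pics/l.png

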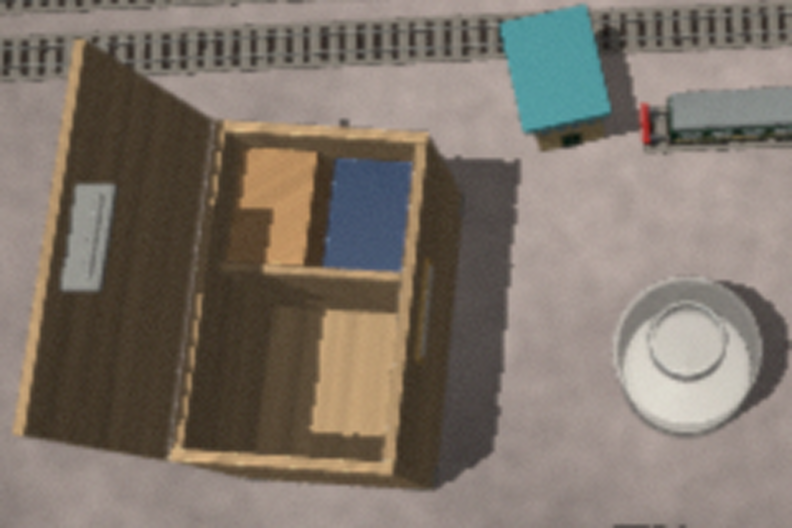

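```bash
cat >> h.py <<'E'
from scipy.optimize import least_squares
def circ(Q,r=None):
    f=lambda p: np.hypot(Q[:,0]-p[0],Q[:,1]-p[1])-(r if r else p[2])
    s=least_squares(f,[*Q[:,:2].mean(0),.03],loss='soft_l1',f_scale=.002);return s.x
def rimpts(d,c,lo=.160,hi=.176,R=.06):
    P=cloud(d);m=(P[...,2]>lo)&(P[...,2]<hi)&(d['depth']>0)&(np.hypot(P[...,0]-c[0],P[...,1]-c[1])<R);return P[m]
E
python3 - <<'E'
from h import *
for n in('top','side'):
    d=shot(n)
    Q=rimpts(d,(.53,-.01));print(n,len(Q),Q.mean(0),circ(Q),Q[:,2].max())
    P=cloud(d)
    B=P[(P[...,2]>.03)&(P[...,2]<.11)&(np.hypot(P[...,0]-.53,P[...,1])<.075)]
    print('body r.059',circ(B,.059)) if n=='side' else 0
    m=(P[...,2]>.180)&(P[...,2]<.192)&(P[...,0]>.4)&(P[...,0]<.75)&(P[...,1]>.17)&(P[...,1]<.40)
    R=P[m];r=cv2.minAreaRect((R[:,:2]*1000).astype(np.float32));print('rim',len(R),r,cv2.boxPoints(r).round(0).tolist())
    L=P[(P[...,2]>.2)&(P[...,2]<.36)&(P[...,0]>.4)&(P[...,0]<.75)&(P[...,1]>.3)&(P[...,1]<.5)]
    c=L.mean(0);u,s,v=np.linalg.svd(L-c,full_matrices=False);print('lid',len(L),c.round(3),v[2].round(3),L[:,2].max())
d=shot('wrist');print((d['depth']==0).mean())
E
```

```text
top 132 [ 0.52656754 -0.00398187  0.16752853] [ 0.52626335 -0.00369059  0.02700525] 0.17283456735341485
rim 1472 ((572.1946411132812, 283.3386535644531), (169.5594024658203, 260.6817932128906), 83.68186950683594) [[433.0, 213.0], [692.0, 185.0], [711.0, 353.0], [452.0, 382.0]]
lid 4942 [0.578 0.383 0.286] [ 0.108  0.977 -0.182] 0.35283386619440815
side 121 [ 0.52515069 -0.00541042  0.16511029] [ 0.52607969 -0.00490409  0.0269651 ] 0.16867243201856708
body r.059 [ 0.52658312 -0.00269661  0.03      ]
rim 640 ((571.6759643554688, 283.669677734375), (178.15057373046875, 260.1871337890625), 83.73982238769531) [[433.0, 209.0], [691.0, 181.0], [711.0, 358.0], [452.0, 386.0]]
lid 3329 [0.58  0.382 0.275] [ 0.107  0.976 -0.192] 0.34780429483369885
0.004109700520833333
```

```bash
cat >> h.py <<'E'
from scipy.spatial.transform import Rotation as Ro
def quat(a):
    R=np.array([[-np.sin(a),np.cos(a),0],[np.cos(a),np.sin(a),0],[0,0,-1]]).T
    q=Ro.from_matrix(R).as_quat();return [q[3],q[0],q[1],q[2]]
def quat_near(p,a):  # choose the half turn with least wrist travel / best range
    best=None
    for b in(a,a+np.pi):
        j=inverse_kinematics(p,quat(b))
        if j is not None and (best is None or abs(j[5])<best[0]): best=(abs(j[5]),b)
    return quat(best[1]),best[1]
def poles():
    out=[]
    for n in('top','side'):
        d=shot(n)
        for Q,c in things(d,(.35,.75,-.45,-.06),.012,.09,25):
            t=Q[Q[:,2]>.048];b=c.mean(0)
            if len(t)<10 or len(Q)>200 or b.max()-b.min()>50: continue
            w,v=np.linalg.eigh(np.cov((t-t.mean(0))[:,:2].T))
            p=t.mean(0)[:2]+np.array([0,-.0025 if n=='top' else .0025]);a=np.arctan2(v[1,1],v[0,1])
            for o in out:
                if np.hypot(*(o[0]-p))<.02: o[0]=(o[0]+p)/2;break
            else: out.append([p,a])
    return out
def jar():
    r=[]
    for n in('top','side'):
        Q=rimpts(shot(n),(.5262,-.0043),R=.1)
        if len(Q)>60: c=circ(Q);r.append(c)if abs(c[2]-.027)<.003 else 0
    print('jar',np.round(r,4).tolist());return np.mean(r,0)[:2]
def pick(p,a):
    q,b=quat_near([*p,.055],a-np.pi/2)
    move_to([*p,.15],q);move_l([*p,.055],.2);close()
    print('gap',state()['finger_gap']);move_l([*p,.24],.3);return q
def drop(c,q,i):
    c=c+.004*np.array([np.cos(i*2.1),np.sin(i*2.1)])
    move_to([*c,.245],q);move_l([*c,.182],.2)
    return c
E
python3 - <<'E'
from h import *
L=poles();
for p,a in L:print(p.round(4),np.degrees(a).round())
c=jar();p,a=min(L,key=lambda o:np.hypot(*(o[0]-[.467,-.182])))
q=pick(p,a);drop(c,q,0)
shot('wrist','w1.png');shot('side','s1.png');print(state()['time'],state()['ee_pos'],state()['ft_force'])
a=cv2.imread('pics/w1.png');b=cv2.imread('pics/s1.png')[120:350,130:380]
cv2.imwrite('pics/m1.png',np.hstack([cv2.resize(a,(400,300)),cv2.resize(b,(326,300))]))
E
```

```text
[ 0.64   -0.2866] 74.0
[ 0.64   -0.1843] 77.0
[ 0.5521 -0.1813] 61.0
[ 0.5509 -0.2817] 78.0
[ 0.4604 -0.2825] 136.0
[ 0.4665 -0.1828] 64.0
[ 0.5253 -0.0591] 180.0
[ 0.5326 -0.3438] -169.0
jar [[0.5264, -0.0037, 0.0271], [0.526, -0.0051, 0.027]]
gap 0.007749514854826495
7.4333 [ 0.53083194 -0.00516047  0.18407155] [ 0.44129543 -0.19825649 -0.1139339 ]
```

View pics/m1.png

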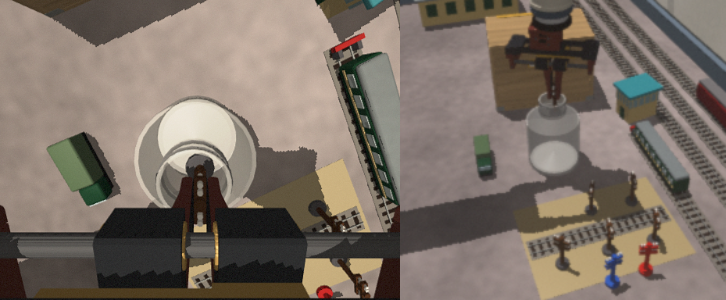

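The wrist view shows the gripped pole with its foot inside the neck ring at about (200,160), and the side view confirms the alignment. I'll release it and continue with the rest.

```bash
sed -i 's/b.max()-b.min()>50: continue/b.max()-b.min()>50 or b[2]-b[0]<20 or t.mean(0)[1]>-.1: continue/' h.py
python3 - <<'E'
from h import *
gripper_open();move_l([.531,-.005,.245],.3);c=jar()
L=poles();print([(p.round(3).tolist(),int(np.degrees(a))) for p,a in L])
p,a=min(L,key=lambda o:np.hypot(*(o[0]-c)))
q=pick(p,a);drop(c,q,1);f=state()['ft_force'];print(f);gripper_open();move_l([*c,.245],.3)
c=jar();L=poles();print([(p.round(3).tolist(),int(np.degrees(a))) for p,a in L],state()['time'])
shot('side','s2.png');shot('wrist','w2.png')
a=cv2.imread('pics/w2.png')[80:300,120:380];b=cv2.imread('pics/s2.png')[170:350,200:380]
cv2.imwrite('pics/m2.png',np.hstack([cv2.resize(a,(400,340)),cv2.resize(b,(340,340))]))
E
```

```text
jar [[0.5259, -0.0049, 0.0271]]
[([0.64, -0.287], 73), ([0.552, -0.181], 61), ([0.551, -0.282], 78), ([0.46, -0.282], 136)]
gap 0.007759404089631385
[-0.27250844 -0.14899899  0.74991182]
jar [[0.5259, -0.0048, 0.027]]
[([0.64, -0.287], 74), ([0.64, -0.185], 76), ([0.551, -0.282], 77), ([0.46, -0.283], 135)] 15.7583
```

View pics/m2.png

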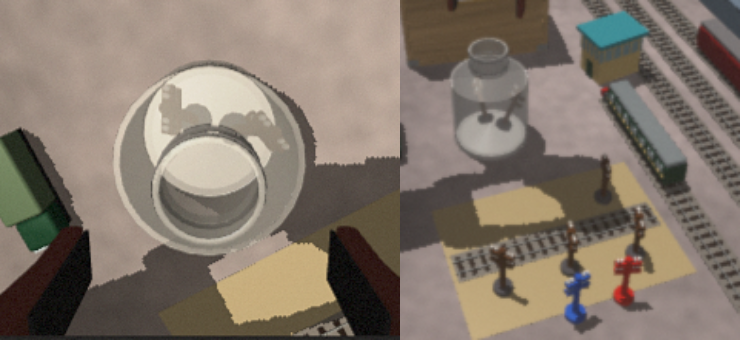

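Both poles lie inside the jar, seen at (185,120) and (255,130) in the crop, and the neck is free. Four are left on the mat.

```bash
python3 - <<'E'
from h import *
c=jar()
for k,(ang) in enumerate([180,250,110,180]):
    L=poles();print(len(L),[(p.round(3).tolist(),int(np.degrees(a))) for p,a in L],round(state()['time'],1))
    if k==3 and not L: break
    p,a=min(L,key=lambda o:np.hypot(*(o[0]-c)))
    q=pick(p,a)
    if state()['finger_gap']<.005: print('missed');break
    drop(c,q,np.radians(ang)/2.1);gripper_open();hold(.3);move_l([*c,.245],.3);c=jar()
    d=shot('wrist',f'w3{k}.png');P=cloud(d);m=(np.hypot(P[...,0]-c[0],P[...,1]-c[1])<.022);z=P[m][:,2];z=z[z<.2];print('in-neck zmax',np.percentile(z,98).round(3))
b=[cv2.resize(cv2.imread(f'pics/w3{k}.png')[80:300,120:380],(370,290)) for k in range(4)]
cv2.imwrite('pics/m3.png',np.vstack([np.hstack(b[:2]),np.hstack(b[2:])]))
print(state()['time'],[p for p,a in poles()])
E
```

```text
jar [[0.526, -0.0053, 0.0269]]
4 [([0.64, -0.287], 74), ([0.64, -0.185], 76), ([0.551, -0.282], 78), ([0.46, -0.283], 136)] 16.1
gap 0.007904594681341866
jar [[0.5259, -0.0047, 0.0268]]
in-neck zmax 0.164
3 [([0.64, -0.287], 74), ([0.551, -0.282], 78), ([0.46, -0.283], 135)] 23.1
gap 0.007654794698451025
jar [[0.5259, -0.0049, 0.027]]
in-neck zmax 0.167
2 [([0.64, -0.287], 73), ([0.46, -0.283], 135)] 30.5
gap 0.007500860405513975
jar [[0.5258, -0.005, 0.0269]]
in-neck zmax 0.167
1 [([0.64, -0.287], 73)] 38.3
gap 0.007798990064040461
jar [[0.5256, -0.005, 0.0269]]
in-neck zmax 0.168
45.8 []
```

View pics/m3.png

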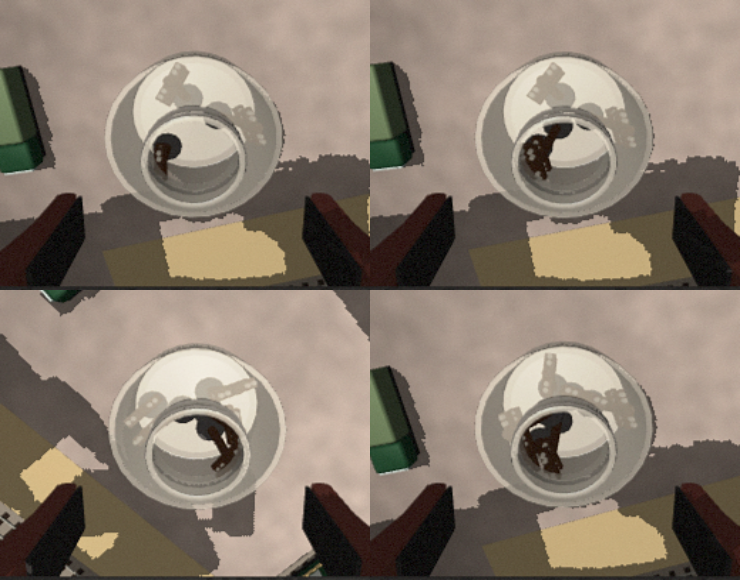

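All six poles show inside the jar and none remain on the mat. Next is the jar.

```bash
python3 - <<'E'
from h import *
c=jar();a=np.radians(-6.3);q,b=quat_near([*c,.146],a)
bay=np.array([.5213,.2891])
move_l([*c,.245],.3,q);move_l([*c,.146],.15);close();print(state()['finger_gap']);f0=state()['ft_force']
move_l([*c,.19],.15);print('w',state()['ft_force']-f0)
move_l([*c,.37],.2);move_to([*bay,.37],q);hold(.3)
print(state()['ee_pos'],state()['finger_gap'],state()['time'],state()['ft_force'])
d=shot('side','s4.png');e=shot('wrist','w4.png');t=shot('top','t4.png')
x=cv2.resize(d['frame'][50:240,150:340],(400,400));y=cv2.resize(t['frame'][110:280,40:210],(400,400));cv2.imwrite('pics/m4.png',np.hstack([x,y]))
E
```

```text
jar [[0.526, -0.0049, 0.027]]
0.05748308971390724
w [-0.19040855  0.7426684  -8.39951451]
[0.52166389 0.28810613 0.370272  ] 0.05746193396292824 50.65 [-0.11485766  0.26728763 -5.65953535]
```

View pics/m4.png

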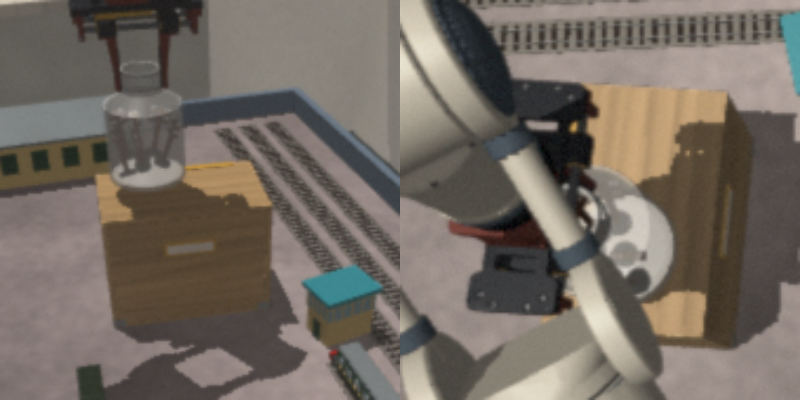

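The side view shows the jar held above a box that now looks shut. The lid was apparently swept down during the transit, so I'll measure its angle.

```bash
python3 - <<'E'
from h import *
for n in('top','side'):
    d=shot(n);P=cloud(d)
    ax=np.array([np.cos(np.radians(-6.3)),np.sin(np.radians(-6.3))]);ay=np.array([-ax[1],ax[0]])
    r=P[...,:2]-np.array([.572,.2835]);X=r@ax;Y=r@ay;Z=P[...,2]
    for x0 in(-.11,0.0,.08,.11):
        o=[]
        for y0 in(-.08,-.06,-.04,0,.04,.07):
            m=(abs(X-x0)<.012)&(abs(Y-y0)<.008)&(Z<.26)&(Z>.15)
            o.append((y0,int(m.sum()),np.median(Z[m]).round(4) if m.any() else None))
        print(n,x0,o)
s=state();print(np.round(s['joint_pos'],3))
E
```

```text
top -0.11 [(-0.08, 90, np.float64(0.1932)), (-0.06, 65, np.float64(0.1952)), (-0.04, 70, np.float64(0.1955)), (0, 0, None), (0.04, 3, np.float64(0.1942)), (0.07, 8, np.float64(0.1956))]
top 0.0 [(-0.08, 88, np.float64(0.1932)), (-0.06, 61, np.float64(0.1948)), (-0.04, 65, np.float64(0.1944)), (0, 0, None), (0.04, 12, np.float64(0.2306)), (0.07, 0, None)]
top 0.08 [(-0.08, 76, np.float64(0.1936)), (-0.06, 59, np.float64(0.1951)), (-0.04, 62, np.float64(0.1955)), (0, 64, np.float64(0.1951)), (0.04, 59, np.float64(0.1953)), (0.07, 7, np.float64(0.1954))]
top 0.11 [(-0.08, 76, np.float64(0.1929)), (-0.06, 60, np.float64(0.1948)), (-0.04, 59, np.float64(0.1945)), (0, 59, np.float64(0.1951)), (0.04, 66, np.float64(0.1949)), (0.07, 0, None)]
side -0.11 [(-0.08, 105, np.float64(0.177)), (-0.06, 19, np.float64(0.1943)), (-0.04, 19, np.float64(0.1937)), (0, 21, np.float64(0.1935)), (0.04, 14, np.float64(0.1937)), (0.07, 7, np.float64(0.1944))]
side 0.0 [(-0.08, 105, np.float64(0.1741)), (-0.06, 17, np.float64(0.1939)), (-0.04, 46, np.float64(0.2338)), (0, 16, np.float64(0.1936)), (0.04, 1, np.float64(0.195)), (0.07, 0, None)]
side 0.08 [(-0.08, 91, np.float64(0.1767)), (-0.06, 18, np.float64(0.1936)), (-0.04, 15, np.float64(0.1942)), (0, 13, np.float64(0.1934)), (0.04, 16, np.float64(0.1937)), (0.07, 16, np.float64(0.1944))]
side 0.11 [(-0.08, 95, np.float64(0.1758)), (-0.06, 15, np.float64(0.1938)), (-0.04, 15, np.float64(0.1939)), (0, 15, np.float64(0.1935)), (0.04, 15, np.float64(0.1937)), (0.07, 12, np.float64(0.1934))]
[0.449 0.161 0.903 0.    2.078 0.559]
```

The lid is flat at 0.194 m, so it's shut and latched. It was probably swept down by the first move away from the start pose, which lay behind the lid. I'll check the older frame, set the jar back on the table, and look closely at the lid's free edge so I can reopen it.

```bash
python3 - <<'E'
from h import *
c=np.array([.526,-.005]);q=quat_near([*c,.146],np.radians(-6.3))[0]
move_to([*c,.37],q);move_l([*c,.17],.25);f0=np.array(state()['ft_force'])
for z in np.arange(.156,.1419,-.002):
    move_l([*c,z],.05)
    f=np.array(state()['ft_force'])-f0
    if f[2]>2.5: break
print('set',z,f);gripper_open();move_l([*c,.24],.25)
# look at front edge of the box: camera in tool frame
s=state();R=Ro.from_quat(np.r_[s['ee_rot'][1:],s['ee_rot'][0]]).as_matrix()
Vi=np.linalg.inv(np.array(shot('wrist')['view']));print('cam in tool',(R.T@(Vi[:3,3]-s['ee_pos'])).round(3),'look',(R.T@-Vi[:3,2]).round(3),'up',(R.T@Vi[:3,1]).round(2))
# stand off in front of the lid edge, tool tilted 35 deg toward +y
t=np.radians(35);ax=np.array([np.cos(np.radians(-6.3)),np.sin(np.radians(-6.3)),0]);ay=np.array([-ax[1],ax[0],0])
zt=np.sin(t)*ay-np.cos(t)*np.array([0,0,1])
E0=np.array([.572,.2835,.194])-.082*ay
for sgn in(1,-1):
    yt=sgn*ax;xt=np.cross(yt,zt);r=Ro.from_matrix(np.array([xt,yt,zt]).T).as_quat();print(sgn,'xt',xt.round(2),inverse_kinematics(E0-.10*zt+[0,0,.02],[r[3],*r[:3]]))
d=shot('side','s5.png');print(state()['time'])
a=cv2.imread('pics/s2.png');cv2.imwrite('pics/m5.png',np.hstack([cv2.resize(a[50:240,150:340],(390,390)),cv2.resize(d['frame'][100:290,150:340],(390,390))]))
E
```

```text
set 0.144 [-1.23542856  0.53737076  9.86164789]
cam in tool [ 0.076 -0.    -0.155] look [-0.276  0.001  0.961] up [ 0.96 -0.    0.28]
1 xt [0.09 0.81 0.57] [-0.1557417  -0.07647043  1.3927903   0.62981109  1.80453838  0.11135828]
-1 xt [-0.09 -0.81 -0.57] None
56.2083
```

View pics/m5.png

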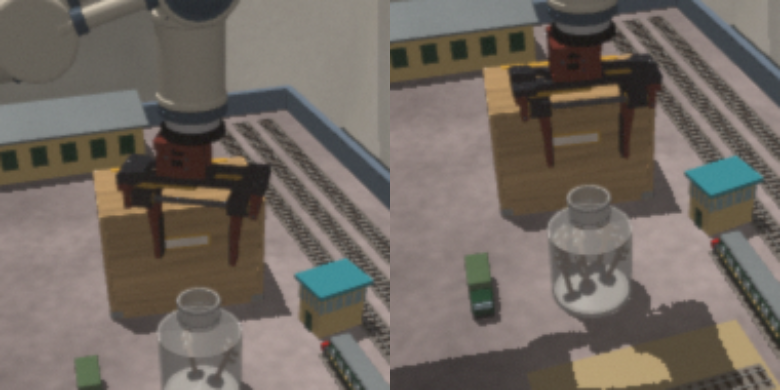

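That confirms it: in both frames the lid is flat shut, with the gripper in front of it, and the jar with its poles stands on the table at (590,250). I'll reopen the lid by pressing closed fingertips against its free-edge face and lifting by friction, then hooking under it.

```bash
cat >> h.py <<'E'
YAW=np.radians(-6.3);AX=np.array([np.cos(YAW),np.sin(YAW),0]);AY=np.array([-AX[1],AX[0],0]);BC=np.array([.572,.2835,0])
def tq(t):
    "tool tilted t toward box +y, jaws along box x"
    zt=np.sin(t)*AY-np.cos(t)*np.array([0,0,1]);xt=np.cross(AX,zt)
    r=Ro.from_matrix(np.array([xt,AX,zt]).T).as_quat();return [r[3],*r[:3]],xt,zt
def bx(x,y,z): return BC+x*AX+y*AY+np.array([0,0,z])
def ft(): return np.array(state()['ft_force'])
def lidz(n='side'):
    P=cloud(shot(n));r=P-BC;X=r@AX;Y=r@AY;Z=P[...,2]
    o=[]
    for y0 in(-.06,-.03,0,.03,.06):
        m=(abs(X-.1)<.015)&(abs(Y-y0)<.006)&(Z>.15)&(Z<.4);o.append(np.median(Z[m]).round(3) if m.any() else 0)
    return o
E
python3 - <<'E'
from h import *
q,xt,zt=tq(np.radians(35));off=-.008*zt-.010*xt
close();move_to(bx(0,-.082-.05,.192)+off,q);f0=ft()
y=-.082-.015
move_l(bx(0,y,.191)+off,.1)
while y<-.07:
    y+=.001;move_l(bx(0,y,.191)+off,.03);f=ft()-f0
    if f@AY<-22: break
print('y',round(y,4),'f',(f@AY).round(1),f[2].round(1))
z=.191
for k in range(14):
    z+=.001;move_l(bx(0,y,z)+off,.03);f=ft()-f0;print(round(z,3),(f@AY).round(1),f[2].round(1))
    if abs(f[2])>30: break
print(lidz(),state()['time']);d=shot('wrist','w6.png')
E
```

```text
y -0.078 f -23.0 5.1
0.192 -22.4 3.1
0.193 -21.1 -0.3
0.194 -21.6 -0.3
0.195 -19.6 -1.8
0.196 -20.1 -3.0
0.197 -19.3 -2.4
0.198 -19.3 -1.8
0.199 -19.2 -1.3
0.2 -19.1 -1.7
0.201 -19.2 -1.3
0.202 -18.1 -0.4
0.203 -19.6 -0.0
0.204 -18.4 -0.2
0.205 -17.8 -0.1
[0, np.float64(0.203), 0, np.float64(0.198), np.float64(0.195)] 67.0
```

View pics/w6.png

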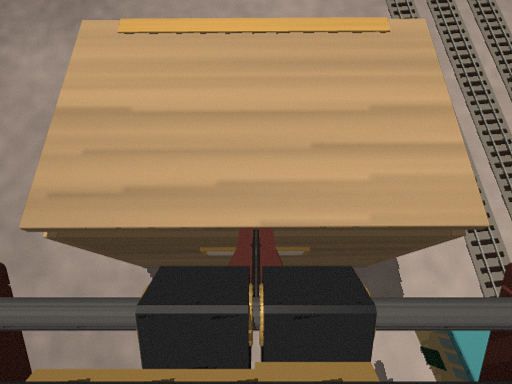

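The lid is lifting: its top slopes from 0.195 m at the hinge side up toward the free edge, where the fingertips sit at (255,235). I'll keep going along the arc.

```bash
python3 - <<'E'
from h import *
q,xt,zt=tq(np.radians(35));off=-.008*zt-.010*xt
z=.205;y=-.078
for k in range(20):
    z+=.002;th=(z-.19)/.164;y=-.078+.16*(1-np.cos(th));move_l(bx(0,y,z)+off,.06)
    if k%3==0:print(round(z,3),ft().round(1),(ft()@AY).round(1))
print(lidz(),lidz('top'),state()['time'])
E
```

```text
0.207 [ -5.8 -18.8   1.3] -19.4
0.213 [ -6.  -20.5   2.4] -21.0
0.219 [ -6.3 -17.9   2. ] -18.4
0.225 [ -5.6 -17.6   3.7] -18.1
0.231 [ -5.8 -16.9   4.1] -17.4
0.237 [ -6.1 -16.4   3.8] -16.9
0.243 [ -5.  -14.6   4.1] -15.0
[np.float64(0.244), np.float64(0.233), np.float64(0.188), np.float64(0.152), np.float64(0.152)] [np.float64(0.245), np.float64(0.234), np.float64(0.224), np.float64(0.213), np.float64(0.202)] 72.15
```

```bash
python3 - <<'E'
from h import *
q,xt,zt=tq(np.radians(35));off=-.008*zt-.010*xt
def edge(th,dz=0): return bx(0,.082-.164*np.cos(th),.186+.164*np.sin(th)+dz)
f0=ft();move_l(bx(0,-.105,.245)+off,.1);f0=ft();print('top',lidz('top'))
move_l(bx(0,-.105,.225)+off,.1)
move_l(edge(.33)+.012*zt-.006*xt+off,.05);print((ft()-f0).round(1))
for th in np.arange(.38,1.74,.08):
    move_l(edge(th)+.012*zt+off,.12);f=ft()-f0
    if np.linalg.norm(f)>20: print(th,f.round(1));
    if np.linalg.norm(f)>35: break
print(th,f.round(1),state()['time'])
move_l(edge(th)+.012*zt+off-.06*AY,.2)
d=shot('top','t7.png');e=shot('side','s7.png')
for d in(d,e):
    P=cloud(d);r=P-BC;X=r@AX;Y=r@AY;L=P[(abs(X)<.12)&(Y>.05)&(Y<.2)&(P[...,2]>.21)&(P[...,2]<.36)]
    s=np.polyfit(L[:,2],(L-BC)@AY,1) if len(L)>50 else None;print(len(L),s)
cv2.imwrite('pics/m7.png',np.hstack([cv2.resize(cv2.imread('pics/t7.png')[100:300,30:330],(480,320)),cv2.resize(cv2.imread('pics/s7.png')[50:290,150:340],(253,320))]))
E
```

```text
top [np.float64(0.245), np.float64(0.235), np.float64(0.224), np.float64(0.213), np.float64(0.202)]
[ 0.   0.4 -0. ]
1.2600000000000002 [-4.2 -5.6 19.9]
1.4200000000000004 [-2.2 -1.6 20.2]
1.5 [-2.7 -0.3 22.6]
1.58 [-1.2  1.9 22.8]
1.6600000000000001 [-0.6  3.4 22.1]
1.6600000000000001 [-0.6  3.4 22.1] 78.2833
2226 [-0.06631682  0.09274286]
2608 [-0.06013829  0.09214793]
```

View pics/m7.png

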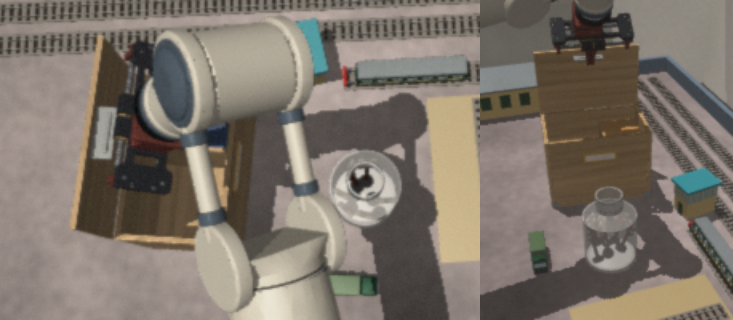

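The lid is back up at about 1.5 rad, and the jar stands with the poles in it. I'll push the lid further back, off to the side of the tongue.

```bash
python3 - <<'E'
from h import *
q,xt,zt=tq(np.radians(35));off=-.008*zt-.010*xt
move_l(bx(-.07,.02,.345)+off,.2);move_l(bx(-.07,.02,.305)+off,.2);f0=ft()
for y in np.arange(.05,.1161,.006):
    move_l(bx(-.07,y,.305)+off,.1);f=ft()-f0
    if np.linalg.norm(f)>25: print('stop',y,f);break
print(y,f.round(1));move_l(bx(-.07,.03,.33)+off,.2)
for n in('top','side'):
    P=cloud(shot(n));r=P-BC;X=r@AX;Y=r@AY;L=P[(abs(X)<.12)&(Y>.075)&(Y<.2)&(P[...,2]>.21)&(P[...,2]<.33)]
    print(len(L),np.polyfit(L[:,2],(L-BC)@AY,1),((L-BC)@AY).max())
print(state()['time'])
E
```

```text
0.11599999999999998 [-0.  -1.6  0.3]
3599 [0.30231464 0.02383229] 0.12609939438166584
2296 [0.30255644 0.02476411] 0.13018563188305798
83.6
```

The lid is at about 1.86 rad. Now I'll carry the jar into the bay, in straight lines.

```bash
python3 - <<'E'
from h import *
q,xt,zt=tq(np.radians(35))
p=np.array(state()['ee_pos']);move_l(p-.15*AY+[0,0,.05],.3)
bay=bx(-.051,0,0)[:2];c=np.array([.526,-.005])
qd=quat_near([*c,.146],YAW)[0];move_to([*c,.30],qd);gripper_open();c=jar()
move_l([*c,.245],.3);move_l([*c,.146],.15);close();print('gap',state()['finger_gap'])
move_l([*c,.372],.25);move_l([*bay,.372],.25);hold(.2)
print(bay,state()['ee_pos'],state()['time'])
P=cloud(shot('side'));r=P-BC;X=r@AX;Y=r@AY;L=P[(abs(X)<.12)&(Y>.075)&(Y<.2)&(P[...,2]>.21)&(P[...,2]<.33)];print('lid',len(L),np.polyfit(L[:,2],(L-BC)@AY,1))
J=P[(abs(X+.051)<.08)&(abs(Y)<.08)&(P[...,2]>.24)&(P[...,2]<.32)];cc=circ(J,.059)[:2];r=np.array([*cc,0])-BC;print('jar in box frame',r@AX,r@AY)
d=shot('top','t8.png');e=shot('side','s8.png')
cv2.imwrite('pics/m8.png',np.hstack([cv2.resize(d['frame'][100:300,30:330],(480,320)),cv2.resize(e['frame'][50:290,150:340],(253,320))]))
E
```

```text
jar [[0.526, -0.005, 0.027]]
gap 0.05727975335602689
[0.52130799 0.28909645] [0.52154125 0.28803878 0.37238892] 90.8083
lid 1251 [0.29851981 0.02590785]
jar in box frame -0.0501332042784071 0.0010507069137495383
```

View pics/m8.png

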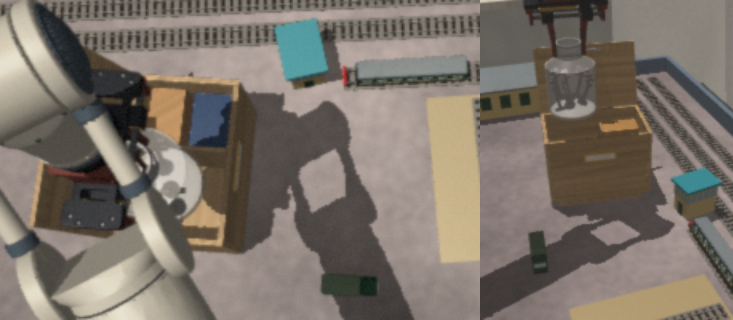

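The jar hangs centred over the bay, within 1 mm by depth, and the lid is still open. I'll lower it and release.

```bash
python3 - <<'E'
from h import *
p=np.array(bx(-.051,0,0)[:2]);f0=ft()
for z in(.34,.30,.26,.22,.18,.162):
    move_l([*p,z],.15);f=ft()-f0
    if np.linalg.norm(f)>8: print('contact',z,f);break
else:
    for z in np.arange(.160,.148,-.002):
        move_l([*p,z],.05);f=ft()-f0
        if f[2]>3: break
    print('set',z,f.round(1));gripper_open();hold(.3);move_l([*p,.30],.2);move_l([*p,.40],.3)
    move_l([*(bx(-.051,-.25,0)[:2]),.40],.3)
    for n in('top','side'):
        d=shot(n,n[0]+'9.png');Q=rimpts(d,p,.165,.185,.045)
        if len(Q)>40: k=circ(Q);r=np.array([k[0],k[1],0])-BC;print(n,len(Q),k,r@AX,r@AY,Q[:,2].mean())
print(state()['time'])
cv2.imwrite('pics/m9.png',np.hstack([cv2.resize(cv2.imread('pics/t9.png')[100:300,30:330],(480,320)),cv2.resize(cv2.imread('pics/s9.png')[50:290,150:340],(253,320))]))
E
```

```text
set 0.152 [-1.8 -2.  13.3]
top 170 [0.5222465  0.28905406 0.02705982] -0.05006250763559415 6.085705552021887e-05 0.1745055508126034
side 111 [0.52193562 0.28856739 0.02700469] -0.050318106060147076 -0.0004569967562576423 0.1712080196769222
97.925
```

View pics/m9.png

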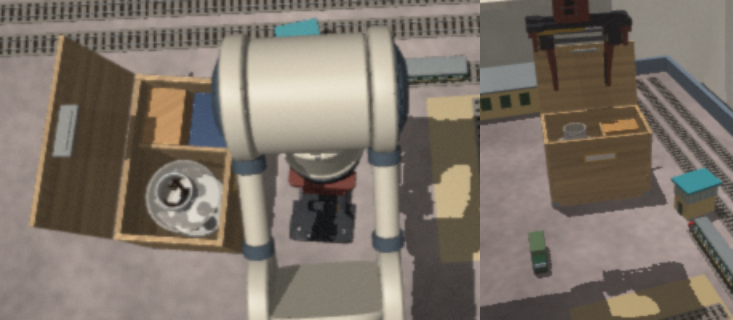

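The jar stands upright in the bay, centred at (175,190) in the top view and within 1 mm of jar_bay, with its rim at about 0.175 m. The lid is still back. Now I'll close it from behind.

```bash
python3 - <<'E'
from h import *
def tc(x,y,z): return bx(x,y+.010,z+.008)
X=-.03
close();p=tc(X,-.2,.385);move_l(p,.3)
print(inverse_kinematics(tc(X,.16,.385),state()['ee_rot']) is not None, inverse_kinematics(tc(X,.16,.305),state()['ee_rot']) is not None)
move_l(tc(X,.165,.385),.25);f0=ft();move_l(tc(X,.165,.305),.15);print((ft()-f0).round(1))
def go(x,y,z,v=.12):
    move_l(tc(x,y,z),v);f=ft()-f0
    if np.linalg.norm(f)>25: print('F',x,y,z,f.round(1))
    return f
for y in np.arange(.15,.079,-.01): f=go(X,y,.305)
print('upright',f.round(1))
for th in np.arange(1.5,.3,-.1):
    r=.125+.02*(1.5-th)/1.2
    f=go(X,.082-r*np.cos(th)+.008*np.sin(th),.186+r*np.sin(th)+.008*np.cos(th))
print(f.round(1),state()['time']);move_l(tc(X,-.08,.30),.2)
d=shot('side','s10.png');shot('top','t10.png');print(lidz(),lidz('top'))
cv2.imwrite('pics/m10.png',np.hstack([cv2.resize(cv2.imread('pics/t10.png')[100:300,30:330],(480,320)),cv2.resize(cv2.imread('pics/s10.png')[50:290,150:340],(253,320))]))
E
```

```text
True TrueTraceback (most recent call last):
  File "<stdin>", line 6, in <module>
bench.IKError: the arm cannot follow that straight line within its joint ranges
```

```bash
python3 - <<'E'
from h import *
def tc(x,y,z): return bx(x,y+.010,z+.008)
print(np.round(state()['joint_pos'],2),np.round(state()['ee_pos'],3))
for z in(.385,.305):
  for y in(-.2,-.1,0,.05,.1,.165):
    print(z,y,[None if (j:=inverse_kinematics(tc(-.03,y,z),quat(b))) is None else np.round(j,2).tolist() for b in(YAW,YAW+np.pi)], np.hypot(*tc(-.03,y,z)[:2]).round(3))
E
```

```text
[ 0.12  0.    1.03 -0.    2.11  0.23] [0.522 0.099 0.392]
0.385 -0.2 [[0.12, 0.0, 1.03, -0.0, 2.11, 0.23], None] 0.53
0.385 -0.1 [[0.3, 0.1, 0.92, -0.0, 2.12, 0.41], None] 0.568
0.385 0 [[0.44, 0.26, 0.75, -0.0, 2.13, 0.55], [0.44, 0.26, 0.75, -0.0, 2.13, -2.59]] 0.619
0.385 0.05 [[0.51, 0.35, 0.63, -0.0, 2.16, 0.62], [0.51, 0.35, 0.63, -0.0, 2.16, -2.52]] 0.649
0.385 0.1 [[0.57, 0.47, 0.48, -0.0, 2.19, 0.68], [0.57, 0.47, 0.48, -0.0, 2.19, -2.46]] 0.681
0.385 0.165 [None, None] 0.726
0.305 -0.2 [[0.12, -0.06, 1.24, -0.0, 1.97, 0.23], None] 0.53
0.305 -0.1 [[0.3, 0.04, 1.14, -0.0, 1.96, 0.41], None] 0.568
0.305 0 [[0.44, 0.18, 0.99, -0.0, 1.97, 0.55], [0.44, 0.18, 0.99, -0.0, 1.97, -2.59]] 0.619
0.305 0.05 [[0.51, 0.27, 0.89, -0.0, 1.99, 0.62], [0.51, 0.27, 0.89, -0.0, 1.99, -2.52]] 0.649
0.305 0.1 [[0.57, 0.37, 0.77, -0.0, 2.01, 0.68], [0.57, 0.37, 0.77, -0.0, 2.01, -2.46]] 0.681
0.305 0.165 [[0.64, 0.52, 0.56, -0.0, 2.06, 0.75], [0.64, 0.52, 0.56, -0.0, 2.06, -2.39]] 0.726
```

```bash
python3 - <<'E'
from h import *
def tc(x,y,z): return bx(x,y+.010,z+.008)
X=-.10
q=quat(YAW);print(inverse_kinematics(tc(X,.16,.365),q) is not None)
move_l(tc(X,-.2,.365),.3);move_l(tc(X,.16,.365),.25);f0=ft();move_l(tc(X,.16,.31),.15);print((ft()-f0).round(1))
def go(x,y,z,v=.12):
    move_l(tc(x,y,z),v);f=ft()-f0
    if np.linalg.norm(f)>25: print('F',x,y,z,f.round(1))
    return f
for y in np.arange(.15,.079,-.01): f=go(X,y,.31)
print('upright',f.round(1))
for th in np.arange(1.5,.3,-.1):
    r=.125+.02*(1.5-th)/1.2
    f=go(X,.082-r*np.cos(th)+.008*np.sin(th),.186+r*np.sin(th)+.008*np.cos(th))
print(f.round(1),state()['time']);move_l(tc(X,-.08,.30),.2)
d=shot('side','s10.png');shot('top','t10.png');print(lidz(),lidz('top'))
cv2.imwrite('pics/m10.png',np.hstack([cv2.resize(cv2.imread('pics/t10.png')[100:300,30:330],(480,320)),cv2.resize(cv2.imread('pics/s10.png')[50:290,150:340],(253,320))]))
E
```

```text
True
[ 0.7 -0.3  1.4]
upright [ 0.2 -0.   1. ]
[-0.2 -0.5  0.1] 107.275
[np.float64(0.25), np.float64(0.24), np.float64(0.228), np.float64(0.153), np.float64(0.152)] [np.float64(0.253), np.float64(0.241), np.float64(0.229), np.float64(0.216), np.float64(0.203)]
```

View pics/m10.png

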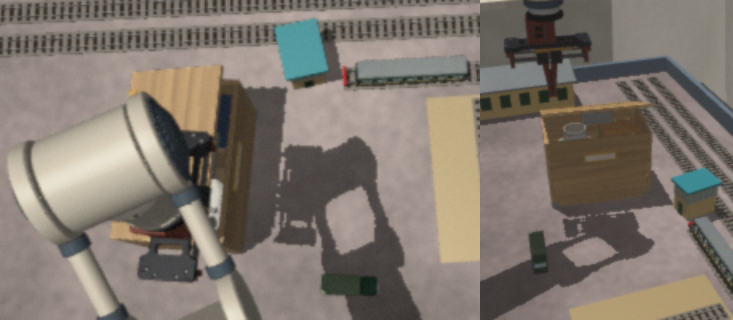

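The lid is ajar at about 0.4 rad, with the jar rim visible at (575,128) well below it. Now I'll press down in the middle of the free edge.

```bash
python3 - <<'E'
from h import *
Y=-.068
move_l(bx(0,Y,.30),.2);f0=ft()
for z in np.r_[np.arange(.265,.215,-.01),np.arange(.214,.1899,-.002)]:
    move_l(bx(0,Y,z+.008),.08);f=ft()-f0
    if z<.215: print(round(z,3),f[2].round(1),end='; ')
    if f[2]>28: break
move_l(bx(0,Y,.30),.15);move_l(bx(-.05,-.25,.35),.3)
print(lidz(),lidz('top'),state()['time'])
d=shot('side','s11.png');shot('top','t11.png')
cv2.imwrite('pics/m11.png',np.hstack([cv2.resize(cv2.imread('pics/t11.png'),(427,320)),cv2.resize(cv2.imread('pics/s11.png')[50:290,150:410],(347,320))]))
E
```

```text
0.215 -0.1; 0.214 -0.7; 0.212 0.1; 0.21 -0.0; 0.208 -0.6; 0.206 -0.9; 0.204 0.7; 0.202 2.5; 0.2 0.4; 0.198 -0.4; 0.196 -0.7; 0.194 4.1; 0.192 10.2; 0.19 16.0; [np.float64(0.194), np.float64(0.194), np.float64(0.194), np.float64(0.194), np.float64(0.194)] [np.float64(0.195), np.float64(0.194), np.float64(0.195), np.float64(0.195), np.float64(0.195)] 115.4167
```

View pics/m11.png

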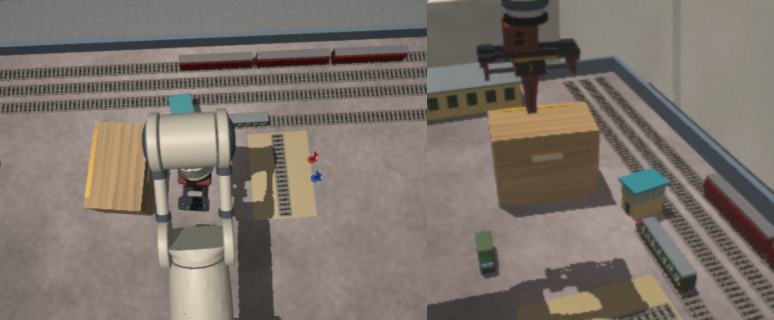

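The lid is flat at 0.194 m, no poles are left on the mat, and the bystanders are in place. I'm handing the job in.

```bash
python3 -c "
from bench import *
print(job_done())"
```

```text
the job is handed in; nothing more can be done
None
```

I put all six poles in the jar and stood the jar upright in the empty bay. I then shut the lid until it snapped, and handed in at about 115 s of the 210 s allowed.

**What went wrong:** the lid was found shut and latched when I brought the jar to the box. My first move away from the start pose had most likely swept it shut from behind. I put the jar back on the table and reopened the lid by pushing on its free edge with the fingertips (at most about 23 N). Then I leaned it back, placed the jar and closed it again. The final order is as asked, but the lid had been shut once before the jar went in.

**Last checks:**
- **Poles:** none are left on the mat. I saw all six inside the jar before moving it.
- **Jar:** it sat within about 1 mm of the bay centre with its rim at about 0.17 m. I could not see it again after the lid was shut.
- **Lid:** pressing it down showed a small force peak and release near the end of travel. Both cameras then read it flat at 0.194–0.195 m, where 0.194 m is fully shut.
- **Bystanders:** the coach, cabin and lorry look unmoved in the images; I did not measure them again.
- **Robot:** it was clear of everything at hand-in.

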